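# Sweep shut a row of tube lids

### The job

Close the five blue flip lids standing open on the tubes in the orange-topped cooler: with the fingers shut, start behind the first lid, on its hinge side, and run the fingertips along the row in one stroke, staying low over the row until the last lid, so that each lid in turn is folded over onto its tube. Then press gently with the fingertips on any lid that is not fully shut. Do not grasp, lift or shove the cooler, and leave its two vials, the blue rack with its yellow lids open, and everything else on the bench as they are.

Things in the scene. Friction and masses are not known exactly. Their poses are not given: they have to be found in the camera images.
- cooler: White bench-top cooler with an orange top, 120 (x) x 240 (y) x 62 mm high, about 0.95 kg, loose on rubber feet; origin: centre of underside, z up. Front row (x = -26 mm): five white tubes in foam-lined wells (a tube sinks 1 mm per 5 N, and springs back; it cannot come out), with blue lids. Back row (x = +26 mm, same y): 13 mm holes 22 mm deep, with two loose vials 22 mm proud
- row (a point): Centre of the top of the middle blue lid when shut: cooler frame x = -26, y = 0, z = 84 mm. The five tubes stand along the cooler's y, at x = -26 and y = -68, -34, 0, 34, 68 mm; rims 25 mm across at z = 80 mm. A shut lid is a 26 mm disc 4 mm thick on the rim, edge bevelled, its tab reaching 16.5 mm from the tube's centre towards +y
- blue_rack: Blue plastic tube rack, 100 (x) x 220 (y) x 50 mm, loose, origin at the centre of its underside. Three like tubes stand fixed in its middle row (x = 0, y = -68, 0, 68 mm) with yellow flip lids standing open; rims at z = 68 mm. To be left alone
- vial_red: Loose clear vial with a red cap, 12 mm across, 44 mm tall, in a back-row hole of the cooler (at y = -34 mm); origin under its foot. Leave alone
- vial_green: Same with a green cap, at y = +34 mm in the cooler's back row. Leave alone
- bottle: Amber reagent bottle with blue cap, 64 mm across, 130 mm tall, standing beyond the racks; origin under its centre. Leave alone
- tip_box: Red pipette-tip box with clear lid, 85 x 122 x 68 mm, origin under its centre. Leave alone
- marker: White marker pen with green cap lying flat, 136 mm long, 13 mm thick; origin under its middle. Leave alone
- timer: Black digital timer lying flat, 62 x 70 x 20 mm, origin under its centre. Leave alone
- pen_cup: Clear cup with four pens, 76 mm across, 155 mm tall over the pens, origin under its centre. Leave alone
- lid1 (a joint): Hinge of blue lid 1 of 5, at cooler y = -68 mm: 0 = fully shut, 1.57 = upright (31 mm above the rim), at most 2.1 rad. Hinged at rim height on the tube's -y side, 14.5 mm from its centre, hinge line along x; it shuts by being pushed over towards +y, then down. Stiff (0.005 N m): it stays at any angle where it is left, no click
- lid2 (a joint): Hinge of blue lid 2 of 5, at cooler y = -34 mm: 0 = fully shut, 1.57 = upright (31 mm above the rim), at most 2.1 rad. Hinged at rim height on the tube's -y side, 14.5 mm from its centre, hinge line along x; it shuts by being pushed over towards +y, then down. Stiff (0.005 N m): it stays at any angle where it is left, no click
- lid3 (a joint): Hinge of blue lid 3 of 5, at cooler y = 0 mm: 0 = fully shut, 1.57 = upright (31 mm above the rim), at most 2.1 rad. Hinged at rim height on the tube's -y side, 14.5 mm from its centre, hinge line along x; it shuts by being pushed over towards +y, then down. Stiff (0.005 N m): it stays at any angle where it is left, no click
- lid4 (a joint): Hinge of blue lid 4 of 5, at cooler y = 34 mm: 0 = fully shut, 1.57 = upright (31 mm above the rim), at most 2.1 rad. Hinged at rim height on the tube's -y side, 14.5 mm from its centre, hinge line along x; it shuts by being pushed over towards +y, then down. Stiff (0.005 N m): it stays at any angle where it is left, no click
- lid5 (a joint): Hinge of blue lid 5 of 5, at cooler y = 68 mm: 0 = fully shut, 1.57 = upright (31 mm above the rim), at most 2.1 rad. Hinged at rim height on the tube's -y side, 14.5 mm from its centre, hinge line along x; it shuts by being pushed over towards +y, then down. Stiff (0.005 N m): it stays at any angle where it is left, no click
- spare1_tab (a point): Tip of the thumb tab of the yellow open lid 1 of 3 on the blue rack (top face, 29 mm from its hinge). Must stay open
- spare2_tab (a point): Tip of the thumb tab of the yellow open lid 2 of 3 on the blue rack (top face, 29 mm from its hinge). Must stay open
- spare3_tab (a point): Tip of the thumb tab of the yellow open lid 3 of 3 on the blue rack (top face, 29 mm from its hinge). Must stay open

How it is judged:
On the way, in this order (a step that is already met when the one before it is completed fails the run):
1. lid 1 of the row is folded over (below 0.6 rad) by the stroke, before the next one (value of joint lid1 below 0.6 rad).
2. lid 2 of the row is folded over (below 0.6 rad) by the stroke, before the next one (value of joint lid2 below 0.6 rad).
3. lid 3 of the row is folded over (below 0.6 rad) by the stroke, before the next one (value of joint lid3 below 0.6 rad).
4. lid 4 of the row is folded over (below 0.6 rad) by the stroke, before the next one (value of joint lid4 below 0.6 rad).
5. lid 5 of the row is folded over (below 0.6 rad) by the stroke, before the next one (value of joint lid5 below 0.6 rad).
At the end, for the whole second after the job is handed in: All five blue lids are shut to within 0.1 rad (3 mm at the tab); the cooler stands flat, at rest and within 20 mm of where it was; the yellow tabs are within 10 mm and the other bystanders within 20 mm of where they were (value of joint each of lid1, lid2, lid3, lid4, lid5 below 0.1 rad and distance of each of spare1_tab, spare2_tab, spare3_tab from where it was at the start of the episode below 0.01 m and distance of each of cooler, vial_red, vial_green, bottle, tip_box, marker, timer, pen_cup from where it was at the start of the episode below 0.02 m and angle between cooler's own z axis and vertical below 0.05 rad and linear speed of cooler below 0.01 m/s); the robot touches nothing.
It fails at once if the fingertips leave the row (TCP more than 60 mm above the shut lids, or more than 35 mm to the side of the row) after the first lid is folded over and before the last one is (value of joint lid1 below 0.6 rad and value of joint lid5 above 0.6 rad and (z of the grasp point in the frame of cooler above 0.145 m or x of the grasp point in the frame of cooler above 0.009 m or x of the grasp point in the frame of cooler below -0.061 m)).
It fails at once if the lids, tubes or cooler are pressed harder than 40 N (contact force between any of the fingers, the arm and cooler above 40 N).
It fails at once if the cooler is lifted (8 mm) or shoved (20 mm) (height (world z) of cooler above 0.008 m or distance of cooler from where it was at the start of the episode above 0.02 m).
It fails at once if a yellow lid or the blue rack is disturbed (10 mm) (distance of any of spare1_tab, spare2_tab, spare3_tab from where it was at the start of the episode above 0.01 m).
It fails at once if another thing on the bench is moved (20 mm) or a vial lifted (distance of any of vial_red, vial_green, bottle, tip_box, marker, timer, pen_cup from where it was at the start of the episode above 0.02 m).
It also fails if it takes over 61 s, if anything falls off the work surface, if the arm or the gripper's body presses on something with over 40 N, if the wrist force passes 120 N, or if a joint passes its speed limit or range.

### The arm

A 6-joint arm with a two-finger parallel gripper is mounted at the origin on the work surface. World frame = base frame: x ahead of the robot, y to its left, z up, the work surface at z = 0. Lengths are in m, angles in rad, forces in N, time in s.
With the tool pointing down it reaches from about 0.35 to 0.775 m from the base axis. Payload 5.5 kg.
Tool frame: the origin (TCP) lies between the finger pads, 19 mm behind the fingertips; this is the grasp point; z points along the fingers, y is the line along which they close (so a half turn about z gives the same grasp; the last joint's range is limited). The gripper opens to 85 mm and grips with 20 to 120 N. Pads are 22 mm wide; open, the fingers measure 114 mm over their backs; the gripper's body (76 mm by 85 mm) begins 54 mm behind the grasp point. The pads swing forward as they close: fully open they stand 13 mm farther back than shut.
Start: joints at [1.137, 0.313, 0.046, 1.304, 0, 1.431], TCP at [0.167, 0.55, 0.25] pointing down, gripper open.
Joint ranges: [-2.76, 2.76], [-0.86, 1.69], [-1.03, 1.26], [-2.2, 2.34], [-1.47, 1.5], [-3.14, 3.14]. Speed limits (rad/s): [2.57, 2.57, 3.14, 3.14, 3.14, 3.14].

### API

Orientations are given as a unit quaternion [w, x, y, z].
In Python, from workcell import env gives the robot as it stands.
- The arm moves only by the tool carry_out, never from a script. Its argument "steps" is a list of rows, each a list of 3 entries, a list of its own where there are three numbers: the turn, a rotation vector about the tool's x, y, z in degrees, then the shift along the tool's x, y, z in cm, then the closure in counts, from 0 (fully open) to 255 (shut). A call has exactly 8 rows; each row is the pose to reach, as a shift and turn from the pose commanded when the call began, along the tool's axes at that moment; what a row does not reach only later rows make up. A row lasts 1/8 s, in which the tool goes at most 62.5 mm and 10.7 degrees, less where a joint would pass 70% of its speed; a pose out of reach is approached as far as the arm can. A call with a gripper value outside its range is refused whole. The fingers move at their own pace and stop on an object; "force" is the grip in N (left out, the last holds). Time passes only in rows, so rows that repeat a pose let the fingers close, or fill a call up. It gives the time, the measured TCP pose, the force, the opening and the grip force at its end, in the units of the state.
- env.get_state(): the state, without advancing time (a new reading comes with each control period).
- env.read_camera(name): name is "scene" or "top" or "wrist"; returns (picture, depth): 420x560x3 uint8, red, green, blue; 420x560 float32, m along the optical axis (not along the pixel's ray), 0 where there is no reading.
- env.get_calibration(name): a dict with "fx", "fy", "cx", "cy" (pixels), "origin" and "orientation" of the camera in the world. Camera axes: x right, y up, looking along -z (the intrinsics and any distortion apply to the point x, -y, -z); pixel columns grow to the right and rows downward; lengths in m; the calibration is good to about 2 mm. A picture is of the moment at which its call begins: read the wrist's pose just before it. get_calibration takes no time and is no camera call; for the wrist camera it gives the pose at the moment of the call.
- env.hand_in(): hands the job in; it is judged then, once.
The state is a dict: "clock": time; "joint_pos": joint angles; "qvel": joint speeds; "tau": joint torques, N m; "tcp_pos": TCP position; "orientation": TCP orientation; "wrist_force": force on the tool from outside, world axes, zero at the start; "ft_torque": the same for the moment, N m; "finger_gap": finger opening in m; "grip_force": force on a finger pad.
Only numpy, scipy, OpenCV 4.12 (cv2) and the standard library are available. Lean on these libraries where they do the work, as an engineer would, in place of code of your own. Each camera call takes 0.05 s, during which the arm holds its last target. There are 200 camera calls.

## Working session

There is one attempt and no reset: what is moved stays moved. The work goes in short steps, Python scripts to look and compute and a tool call to move; the robot and the scene stay as the last step left them, time stands still between calls to the robot, and variables do not carry over. Pictures are saved under pics/ and viewed, at most 10 in all, crops included, and the job is handed in when it is done.

Besides the shell and the picture viewer there is one more tool, called after "Call:" as name(argument=value, ...), one argument or row to a line, values as JSON. carry_out: Moves the arm, as the interface text tells. Its arguments: {"type":"object","properties":{"steps":{"type":"array","items":{"type":"array"}},"force":{"type":"number"}},"required":["steps"]}

```bash
mkdir -p pics; cat > h.py <<'E'
import numpy as np, cv2
from scipy.spatial.transform import Rotation as R
from workcell import env
def Rq(q): return R.from_quat([q[1],q[2],q[3],q[0]])
def grab(n,f):
    c=env.get_calibration(n); im,d=env.read_camera(n)
    cv2.imwrite(f'pics/{f}.png',im[:,:,::-1]); np.savez(f'pics/{f}.npz',im=im,d=d,**{k:np.array(c[k]) for k in('fx','fy','cx','cy','origin','orientation')}, )
    print({k:v for k,v in c.items()})
def cloud(f):
    z=np.load(f'pics/{f}.npz'); d=z['d']; v,u=np.mgrid[:d.shape[0],:d.shape[1]]
    p=np.stack([(u-z['cx'])/z['fx']*d,-(v-z['cy'])/z['fy']*d,-d],-1)
    w=Rq(z['orientation']).apply(p.reshape(-1,3)).reshape(p.shape)+z['origin']
    w[d==0]=np.nan
    return z['im'],w
E
python3 - <<'E'
from h import *
s=env.get_state(); print(s['clock'],s['tcp_pos'],s['orientation'],s['wrist_force'],s['finger_gap'])
grab('top','top0'); grab('scene','scene0')
a=cv2.imread('pics/top0.png');b=cv2.imread('pics/scene0.png')
E
```

```text
0.0 [0.16632666 0.54992264 0.24911838] [-2.60374448e-04  1.46414332e-01  9.89222937e-01 -8.69734056e-04] [ 0.43702503  0.71261807 -0.14180612] 0.08561266579191439
{'fx': 482.8628118906006, 'fy': 482.8628118906006, 'cx': 290.8314281860293, 'cy': 203.41970328209183, 'origin': array([0.51508389, 0.01174326, 1.3554486 ]), 'orientation': array([-0.70193642, -0.0244013 ,  0.03075   ,  0.711157  ])}
{'fx': 527.1556627512136, 'fy': 527.1556627512136, 'cx': 273.1188894212838, 'cy': 204.30900977780976, 'origin': array([1.24815063, 0.94186576, 0.92547504]), 'orientation': array([0.26730263, 0.12884669, 0.42840288, 0.85347455])}
```

View pics/top0.png

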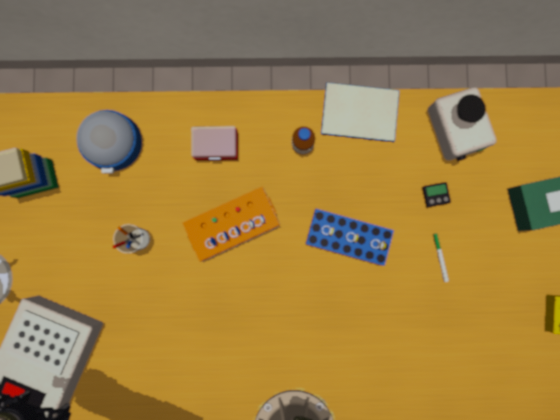

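View pics/scene0.png

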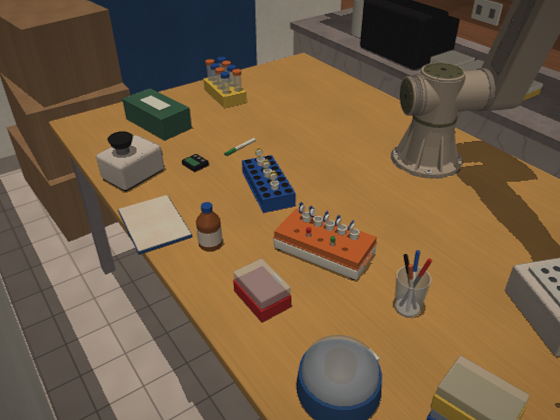

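The top view shows the cooler at about (231,224) turned roughly 20°, with the blue lids along its robot-side row from (210,243) to (259,221). The pen cup is at (132,240) and the blue rack at (350,237). The scene view confirms that all five lids stand open.

```bash
python3 - <<'E'
from h import *
im,w=cloud('top0')
sub=w[180:270,175:290]; z=sub[...,2]
print('table z',np.nanmedian(w[280:300,200:280,2]))
m=((z>0.054)&(z<0.070)).astype(np.uint8)
m=cv2.morphologyEx(m,cv2.MORPH_OPEN,np.ones((3,3)))
p=sub[m>0][:,:2].astype(np.float32)
rc=cv2.minAreaRect(p*1000); print(rc,cv2.boxPoints(rc), np.median(sub[m>0][:,2]))
# high things on cooler
im2=im[180:270,175:290]
q=sub[z>0.085]; 
print(len(q), q.mean(0), q.max(0))
a=cv2.resize(im[180:270,175:290,::-1],None,fx=6,fy=6,interpolation=cv2.INTER_CUBIC);cv2.imwrite('pics/crop0.png',a)
E
```

```text
table z -0.0006002634674042717
((564.8093872070312, 163.5866241455078), (114.4250717163086, 234.63211059570312), 23.811260223388672) [[465.1033   247.81863 ]
 [559.8302    33.158333]
 [664.5155    79.354614]
 [569.7886   294.01492 ]] 0.06127617767637683
204 [0.54554364 0.14769996 0.10019349] [0.60661701 0.21793489 0.11512436]
```

View pics/crop0.png

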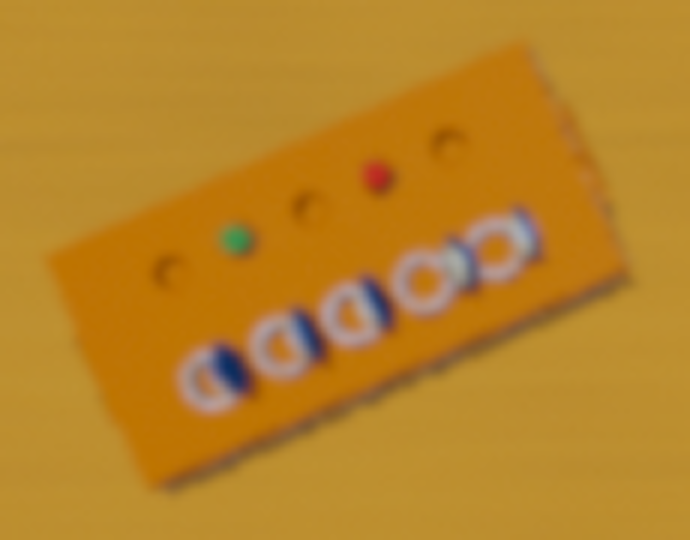

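The crop shows lids 1 and 2 (right) leaning back and lids 3 to 5 nearer upright or forward. The cooler centre is about (0.565, 0.164), yaw 23.8°, and its size and height match the data sheet. I'll move at safe height with the fingers shut, turning the tool's y onto the row.

Call:
carry_out(
  steps=[
    [[0,0,-5.1],[-3.5,-2.3,0],255],
    [[0,0,-10.2],[-7,-4.6,0],255],
    [[0,0,-15.3],[-10.5,-6.9,0],255],
    [[0,0,-20.3],[-14,-9.2,0],255],
    [[0,0,-25.4],[-17.5,-11.5,0],255],
    [[0,0,-30.5],[-21,-13.8,0],255],
    [[0,0,-35.6],[-24.5,-16.1,0],255],
    [[0,0,-40.6],[-28,-18.4,0],255],
  ],
  force=30,
)

```text
clock: 1.1
tcp_pos: [0.3818, 0.292, 0.2497]
orientation: [-0.0, -0.207, 0.978, -0.0]
wrist_force: [0.7, 0.9, -0.8]
finger_gap: 0.0003
grip_force: 0.0
```

Call:
carry_out(
  steps=[
    [[0,0,0],[-1.3,-4.6,0],255],
    [[0,0,0],[-2.6,-9.1,0],255],
    [[0,0,0],[-3.9,-13.6,0],255],
    [[0,0,0],[-5.2,-18.1,0],255],
    [[0,0,0],[-6.5,-22.6,0],255],
    [[0,0,0],[-7.8,-27.1,0],255],
    [[0,0,0],[-9,-31.6,0],255],
    [[0,0,0],[-9,-31.6,0],255],
  ],
)

```text
clock: 2.1
tcp_pos: [0.5924, 0.0375, 0.2487]
orientation: [-0.0, -0.204, 0.979, -0.0]
wrist_force: [-0.3, 0.5, -0.4]
finger_gap: 0.0002
grip_force: 0.0
```

```bash
python3 - <<'E'
from h import *
s=env.get_state(); print(s['tcp_pos'],s['orientation'],s['wrist_force'])
grab('wrist','w1'); grab('scene','s1')
im,w=cloud('w1')
a=cv2.imread('pics/w1.png'); b=cv2.imread('pics/s1.png')[100:310,200:480]
cv2.imwrite('pics/mix1.png',np.hstack([cv2.resize(a,(400,300)),cv2.resize(b,(400,300))]))
_,ws=cloud('s1')
t=s['tcp_pos']; m=(np.hypot(ws[...,0]-t[0],ws[...,1]-t[1])<.035)&(ws[...,2]>.15)
print('tip z scene',np.nanmin(ws[m][:,2]), m.sum())
m=(np.hypot(w[...,0]-t[0],w[...,1]-t[1])<.04)&(w[...,2]>.15)
print('wrist',m.sum(), np.nanmin(w[m][:,2]) if m.any() else None)
# in cooler frame
yaw=np.radians(23.8);C=np.array([.565,.164]);Rm=np.array([[np.cos(yaw),-np.sin(yaw)],[np.sin(yaw),np.cos(yaw)]])
q=(w[...,:2]-C)@Rm
z=w[...,2]
m=((z>.055)&(z<.068)&(abs(q[...,0])<.09)&(abs(q[...,1])<.15)).astype(np.uint8)
m=cv2.morphologyEx(m,cv2.MORPH_OPEN,np.ones((5,5)))
print(cv2.minAreaRect((w[m>0][:,:2]*1000).astype(np.float32)),np.median(z[m>0]))
im2=(z>.072)&(z<.14)&(abs(q[...,0])<.06)&(abs(q[...,1])<.125)
for y in(-.068,-.034,0,.034,.068):
    k=im2&(abs(q[...,1]-y)<.017)&(abs(q[...,0]+.026)<.02); 
    if k.any(): print(y,k.sum(),z[k].max(),np.nanmedian(q[k],0))
E
```

```text
[0.59242379 0.03751235 0.24869379] [-4.63855878e-04 -2.03909583e-01  9.78989613e-01 -5.98528348e-05] [-0.32680389  0.46048129 -0.42155541]
{'fx': 309.5369786632554, 'fy': 309.5369786632554, 'cx': 280.3448621357398, 'cy': 208.18623846242696, 'origin': array([0.53017662, 0.01010224, 0.37111357]), 'orientation': array([ 0.54319617, -0.07266752, -0.11128519,  0.82901928])}
{'fx': 527.1556627512136, 'fy': 527.1556627512136, 'cx': 273.1188894212838, 'cy': 204.30900977780976, 'origin': array([1.24815063, 0.94186576, 0.92547504]), 'orientation': array([0.26730263, 0.12884669, 0.42840288, 0.85347455])}
tip z scene 0.22971367478502536 1402
wrist 39401 0.23186298687991339
((563.608154296875, 163.48973083496094), (114.8078842163086, 234.45660400390625), 23.83624267578125) 0.06055366998005696
-0.068 523 0.10942485573207 [-0.02959354 -0.06040154]
-0.034 305 0.10255768570053403 [-0.02776655 -0.02871696]
0 699 0.11101052188539728 [-0.02926597 -0.01162373]
0.034 543 0.11121184221281216 [-0.02994546  0.01957276]
0.068 731 0.110032945797234 [-0.02974133  0.05536297]
```

View pics/mix1.png

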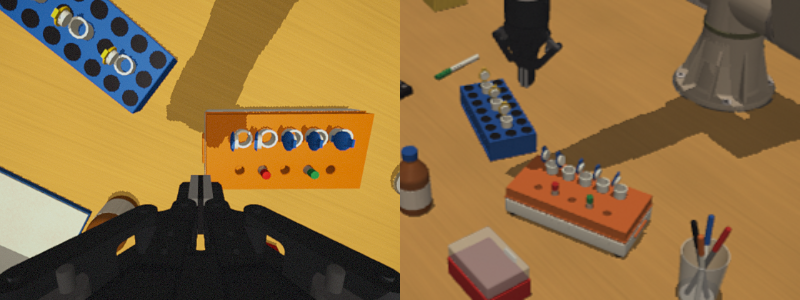

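The left half (wrist camera) shows the shut fingertips at about (202,180) of the mix, with the five blue lids in a row behind. The fingertip offset of 19 mm is confirmed (tip z 0.230 at TCP 0.249). The TCP is at cooler (-25, -127) mm, behind lid 1. I'll descend next.

Call:
carry_out(
  steps=[
    [[0,0,0],[0,0,3],255],
    [[0,0,0],[0,0,6],255],
    [[0,0,0],[0,0,9],255],
    [[0,0,0],[0,0,11],255],
    [[0,0,0],[0,0,13],255],
    [[0,0,0],[0,0,14.1],255],
    [[0,0,0],[0,0,14.1],255],
    [[0,0,0],[0,0,14.1],255],
  ],
)

```text
clock: 3.2
tcp_pos: [0.5914, 0.0406, 0.1099]
orientation: [0.001, -0.206, 0.979, -0.0]
wrist_force: [-0.7, -0.6, -1.0]
finger_gap: 0.0005
grip_force: 0.0
```

Call:
carry_out(
  steps=[
    [[0,0,0],[0,1,0.1],255],
    [[0,0,0],[0,2,0.1],255],
    [[0,0,0],[0,3,0.1],255],
    [[0,0,0],[0,4,0.1],255],
    [[0,0,0],[0,4.8,0.1],255],
    [[0,0,0],[0,5.6,0.1],255],
    [[0,0,0],[0,6.4,0.1],255],
    [[0,0,0],[0,7.2,0.1],255],
  ],
)

```text
clock: 4.2
tcp_pos: [0.5616, 0.1066, 0.1079]
orientation: [-0.0, -0.206, 0.979, 0.0]
wrist_force: [0.3, -0.9, -0.7]
finger_gap: -0.0002
grip_force: 0.3
```

```bash
python3 - <<'E'
from h import *
for i in range(3):
    s=env.get_state(); print(s['tcp_pos'],s['wrist_force'])
    if i<2: grab('scene' if i else 'wrist',f'm{i}')
a=cv2.imread('pics/m0.png'); b=cv2.imread('pics/m1.png')[180:300,250:410]
cv2.imwrite('pics/mix2.png',np.hstack([cv2.resize(a,(400,300)),cv2.resize(b,(400,300))]))
E
```

```text
[0.56161729 0.10662145 0.10787395] [ 0.27105165 -0.8536285  -0.74443093]
{'fx': 309.5369786632554, 'fy': 309.5369786632554, 'cx': 280.3448621357398, 'cy': 208.18623846242696, 'origin': array([0.49942382, 0.07889442, 0.23025567]), 'orientation': array([ 0.5415086 , -0.0725996 , -0.11175435,  0.83006548])}
[0.56115048 0.10741258 0.10787608] [-0.61052894  0.72338709 -0.26616234]
{'fx': 527.1556627512136, 'fy': 527.1556627512136, 'cx': 273.1188894212838, 'cy': 204.30900977780976, 'origin': array([1.24815063, 0.94186576, 0.92547504]), 'orientation': array([0.26730263, 0.12884669, 0.42840288, 0.85347455])}
[0.56138942 0.10702657 0.10787618] [ 0.19523534 -0.43488976 -0.45869354]
```

View pics/mix2.png

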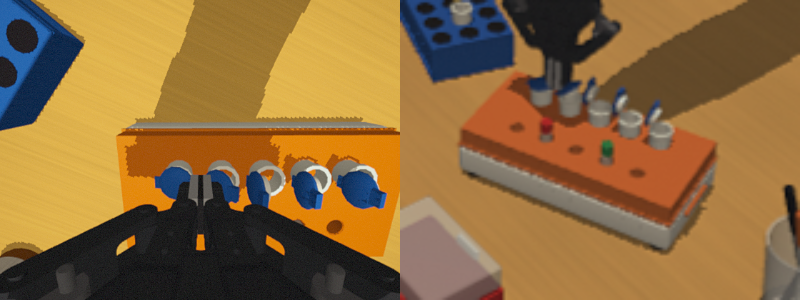

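Lid 1 is folded (scene half, about (540,90)), lid 2 is going down, and lids 3 to 5 are still open. Forces are about 1 N. I'll continue the stroke.

Call:
carry_out(
  steps=[
    [[0,0,0],[0,0.9,0],255],
    [[0,0,0],[0,1.8,0],255],
    [[0,0,0],[0,2.7,0],255],
    [[0,0,0],[0,3.6,0],255],
    [[0,0,0],[0,4.5,0],255],
    [[0,0,0],[0,5.4,0],255],
    [[0,0,0],[0,6.3,0],255],
    [[0,0,0],[0,7.2,0],255],
  ],
)

```text
clock: 5.3
tcp_pos: [0.5328, 0.1726, 0.108]
orientation: [0.0, -0.206, 0.979, -0.0]
wrist_force: [0.3, -0.7, 0.1]
finger_gap: -0.0002
grip_force: 0.2
```

Call:
carry_out(
  steps=[
    [[0,0,0],[0,0.9,0],255],
    [[0,0,0],[0,1.8,0],255],
    [[0,0,0],[0,2.7,0],255],
    [[0,0,0],[0,3.6,0],255],
    [[0,0,0],[0,4.5,0],255],
    [[0,0,0],[0,5.4,0],255],
    [[0,0,0],[0,6.2,0],255],
    [[0,0,0],[0,6.9,0],255],
  ],
)

```text
clock: 6.3
tcp_pos: [0.5049, 0.2358, 0.108]
orientation: [-0.0, -0.206, 0.979, 0.0]
wrist_force: [0.2, -0.1, 0.4]
finger_gap: -0.0003
grip_force: 0.0
```

```bash
python3 - <<'E'
from h import *
s=env.get_state(); t=s['tcp_pos']; print(t,s['wrist_force'])
yaw=np.radians(23.8);C=np.array([.564,.1637]);Rm=np.array([[np.cos(yaw),-np.sin(yaw)],[np.sin(yaw),np.cos(yaw)]])
print((t[:2]-C)@Rm)
grab('wrist','n0');grab('scene','n1')
a=cv2.imread('pics/n0.png'); b=cv2.imread('pics/n1.png')[180:300,250:410]
cv2.imwrite('pics/mix3.png',np.hstack([cv2.resize(a,(400,300)),cv2.resize(b,(400,300))]))
E
```

```text
[0.50486702 0.23575084 0.10797881] [ 0.18890218 -0.12855825  0.41768017]
[-0.02502852  0.08978645]
{'fx': 309.5369786632554, 'fy': 309.5369786632554, 'cx': 280.3448621357398, 'cy': 208.18623846242696, 'origin': array([0.44262646, 0.20799061, 0.23033446]), 'orientation': array([ 0.5414074 , -0.07265841, -0.11182438,  0.83011691])}
{'fx': 527.1556627512136, 'fy': 527.1556627512136, 'cx': 273.1188894212838, 'cy': 204.30900977780976, 'origin': array([1.24815063, 0.94186576, 0.92547504]), 'orientation': array([0.26730263, 0.12884669, 0.42840288, 0.85347455])}
```

View pics/mix3.png

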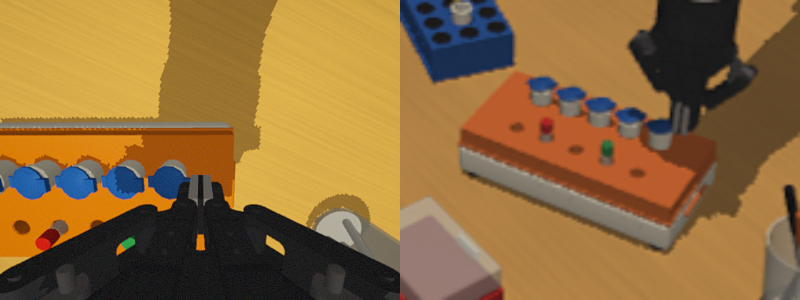

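All five lids lie folded with small gaps remaining (wrist half: discs at about (30,180), (75,180), (122,178), (168,180)). The bystanders look unmoved. I'll press each lid gently near its tab, starting with lid 5.

Call:
carry_out(
  steps=[
    [[0,0,0],[0,0,-1],255],
    [[0,0,0],[0,-1.5,-1],255],
    [[0,0,0],[0,-1.5,-0.5],255],
    [[0,0,0],[0,-1.5,0],255],
    [[0,0,0],[0,-1.5,0.3],255],
    [[0,0,0],[0,-1.5,0.6],255],
    [[0,0,0],[0,-1.5,0.7],255],
    [[0,0,0],[0,-1.5,0.7],255],
  ],
)

```text
clock: 7.4
tcp_pos: [0.5109, 0.2215, 0.1015]
orientation: [-0.0, -0.206, 0.979, -0.0]
wrist_force: [-1.4, -0.6, 5.5]
finger_gap: -0.0001
grip_force: 2.7
```

Call:
carry_out(
  steps=[
    [[0,0,0],[0,0,0.1],255],
    [[0,0,0],[0,0,-1.5],255],
    [[0,0,0],[0,-1.7,-1.7],255],
    [[0,0,0],[0,-3.4,-1.5],255],
    [[0,0,0],[0,-3.4,-0.7],255],
    [[0,0,0],[0,-3.4,-0.2],255],
    [[0,0,0],[0,-3.4,0.1],255],
    [[0,0,0],[0,-3.4,0.1],255],
  ],
)

```text
clock: 8.4
tcp_pos: [0.5246, 0.1899, 0.1006]
orientation: [-0.0, -0.206, 0.979, -0.001]
wrist_force: [-2.7, -3.8, 9.6]
finger_gap: -0.0
grip_force: 4.8
```

Call:
carry_out(
  steps=[
    [[0,0,0],[0,0,0],255],
    [[0,0,0],[0,0,-1.5],255],
    [[0,0,0],[0,-1.7,-1.7],255],
    [[0,0,0],[0,-3.4,-1.5],255],
    [[0,0,0],[0,-3.4,-0.7],255],
    [[0,0,0],[0,-3.4,-0.2],255],
    [[0,0,0],[0,-3.4,0],255],
    [[0,0,0],[0,-3.4,0],255],
  ],
)

```text
clock: 9.4
tcp_pos: [0.5384, 0.1587, 0.1006]
orientation: [-0.0, -0.206, 0.979, -0.001]
wrist_force: [-3.0, -3.6, 10.3]
finger_gap: -0.0002
grip_force: 4.8
```

Call:
carry_out(
  steps=[
    [[0,0,0],[0,0,0],255],
    [[0,0,0],[0,0,-1.5],255],
    [[0,0,0],[0,-1.7,-1.7],255],
    [[0,0,0],[0,-3.4,-1.5],255],
    [[0,0,0],[0,-3.4,-0.7],255],
    [[0,0,0],[0,-3.4,-0.2],255],
    [[0,0,0],[0,-3.4,0],255],
    [[0,0,0],[0,-3.4,0],255],
  ],
)

```text
clock: 10.4
tcp_pos: [0.5521, 0.1276, 0.1007]
orientation: [-0.0, -0.206, 0.979, -0.001]
wrist_force: [-2.6, -3.3, 9.2]
finger_gap: 0.0002
grip_force: 4.7
```

Call:
carry_out(
  steps=[
    [[0,0,0],[0,0,0],255],
    [[0,0,0],[0,0,-1.5],255],
    [[0,0,0],[0,-1.7,-1.7],255],
    [[0,0,0],[0,-3.4,-1.5],255],
    [[0,0,0],[0,-3.4,-0.7],255],
    [[0,0,0],[0,-3.4,-0.2],255],
    [[0,0,0],[0,-3.4,0],255],
    [[0,0,0],[0,-3.4,0],255],
  ],
)

```text
clock: 11.4
tcp_pos: [0.5658, 0.0965, 0.1006]
orientation: [-0.0, -0.206, 0.979, -0.001]
wrist_force: [-3.1, -3.3, 9.1]
finger_gap: 0.0
grip_force: 4.7
```

Every press met 5 to 10 N. I'll retreat straight up and check.

Call:
carry_out(
  steps=[
    [[0,0,0],[0,0,-1],255],
    [[0,0,0],[0,0,-4],255],
    [[0,0,0],[0,0,-8],255],
    [[0,0,0],[0,-3,-12],255],
    [[0,0,0],[0,-6,-14],255],
    [[0,0,0],[0,-8,-15],255],
    [[0,0,0],[0,-9,-15],255],
    [[0,0,0],[0,-9,-15],255],
  ],
)

```text
clock: 12.4
tcp_pos: [0.6019, 0.0146, 0.2489]
orientation: [-0.001, -0.206, 0.979, 0.0]
wrist_force: [-0.4, 0.8, 0.5]
finger_gap: 0.0
grip_force: 0.0
```

```bash
python3 - <<'E'
from h import *
grab('wrist','e0');grab('scene','e1')
b=cv2.imread('pics/e1.png')[180:300,250:410]; a=cv2.imread('pics/e0.png')
cv2.imwrite('pics/mix4.png',np.hstack([cv2.resize(a,(400,300)),cv2.resize(b,(400,300),interpolation=cv2.INTER_CUBIC)]))
yaw=np.radians(23.8);C=np.array([.564,.1637]);Rm=np.array([[np.cos(yaw),-np.sin(yaw)],[np.sin(yaw),np.cos(yaw)]])
im,w=cloud('e0'); q=(w[...,:2]-C)@Rm; z=w[...,2]
m=((z>.055)&(z<.068)&(abs(q[...,0])<.09)&(abs(q[...,1])<.15)).astype(np.uint8)
m=cv2.morphologyEx(m,cv2.MORPH_OPEN,np.ones((5,5)))
print(cv2.minAreaRect((w[m>0][:,:2]*1000).astype(np.float32)))
for y in(-.068,-.034,0,.034,.068):
    k=(z>.074)&(abs(q[...,1]-y)<.016)&(abs(q[...,0]+.026)<.012)&(z<.12)
    if k.sum()>20:
        A=np.c_[q[k][:,1]-y,np.ones(k.sum())]; print(y,k.sum(),np.linalg.lstsq(A,z[k],rcond=None)[0],np.percentile(z[k],[5,50,99]))
E
```

```text
{'fx': 309.5369786632554, 'fy': 309.5369786632554, 'cx': 280.3448621357398, 'cy': 208.18623846242696, 'origin': array([ 0.53981854, -0.01315031,  0.3713628 ]), 'orientation': array([ 0.54181367, -0.07187254, -0.11156687,  0.82995489])}
{'fx': 527.1556627512136, 'fy': 527.1556627512136, 'cx': 273.1188894212838, 'cy': 204.30900977780976, 'origin': array([1.24815063, 0.94186576, 0.92547504]), 'orientation': array([0.26730263, 0.12884669, 0.42840288, 0.85347455])}
((563.720947265625, 163.39523315429688), (114.73358917236328, 235.2845458984375), 23.88095474243164)
-0.068 615 [0.04976147 0.08189991] [0.0798186  0.08207779 0.08400993]
-0.034 636 [0.06256996 0.08190116] [0.07985493 0.08210847 0.08408201]
0 643 [0.07148073 0.08189251] [0.07947448 0.08210462 0.08398848]
0.034 649 [0.07272938 0.08180515] [0.07895671 0.08204582 0.08401845]
0.068 660 [0.07870868 0.08183015] [0.07859062 0.08208681 0.08392917]
```

View pics/mix4.png

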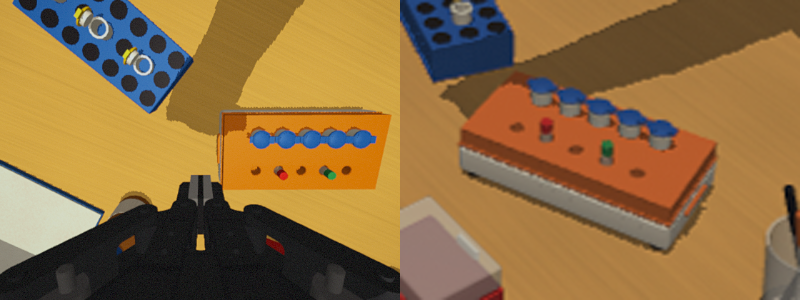

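```bash
python3 - <<'E'
from h import *
yaw=np.radians(23.8);C=np.array([.5637,.1635]);Rm=np.array([[np.cos(yaw),-np.sin(yaw)],[np.sin(yaw),np.cos(yaw)]])
im,w=cloud('e0'); q=(w[...,:2]-C)@Rm; z=w[...,2]
for y in(-.068,-.034,0,.034,.068):
    k=(z>.074)&(abs(q[...,1]-y)<.009)&(abs(q[...,0]+.026)<.009)&(z<.12)
    A=np.c_[q[k][:,1]-y,np.ones(k.sum())]; print(y,np.linalg.lstsq(A,z[k],rcond=None)[0])
E
```

```text
-0.068 [-0.02729884  0.08232664]
-0.034 [0.00070301 0.08233553]
0 [-0.00980286  0.08239233]
0.034 [-0.00710022  0.08242472]
0.068 [0.0028962  0.08240146]
```

All lids are flat to within 0.03 rad, the cooler hasn't moved, and the arm is clear, so I'm handing in.

```bash
python3 -c "
from workcell import env
print(env.hand_in())"
```

```text
the job is handed in; nothing more can be done
None
```

I folded all five blue lids in one stroke and pressed each shut (all within about 0.03 rad by wrist-camera depth), with the cooler unmoved and no visible change to the things around it; the job is handed in, and no verdict came back.

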